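# Fit the new blade in the label scraper

## Robot

A 6-joint arm with a two-finger parallel gripper is mounted at the origin on the work surface. World frame = base frame: x ahead of the robot, y to its left, z up, the work surface at z = 0. Lengths are in m, angles in degrees, forces in N, time in s.
With the tool pointing down it reaches from about 0.4 to 0.825 m from the base axis. Payload 7 kg.
Tool frame: the origin (TCP) lies midway between the tips of the shut fingers; the grasp point (between the pads) lies 19 mm behind it; z points along the fingers, y is the line along which they close (so a half turn about z gives the same grasp; the last joint's range is limited). The gripper opens to 88 mm and grips with 3 to 60 N. Pads are 19 mm wide; open, the fingers measure 130 mm over their backs; the gripper's body (78 mm by 193 mm) begins 47 mm behind the grasp point.
Start: joints at [80.163, 20.546, 0.682, 0, -70.136, -16.507], TCP at [0.3, 0.605, 0.227] pointing down, gripper open.
Joint ranges: [-176.03, 176.03], [-82.01, 121.73], [-58.28, 71.71], [-173.87, 95.51], [-174.79, -0.11], [-173.66, 173.66]. Speed limits (degrees/s): [136.94, 136.94, 172.46, 180, 180, 180].

## Interface

Orientations are given as a 3x3 rotation matrix whose columns are the frame's x, y, z axes.
In Python, from rig import robot gives the robot as it stands. Calls block until the motion is done:
- robot.goto(position, orientation): joint-space move of the TCP to a pose.
- robot.servo_line(position, ori=None, speed=0.15): straight line of the TCP; ori=None keeps the orientation; speed is the mean speed in m/s.
- robot.movej(angles): joint-space move.
- robot.move_gripper(opening): opening from 0.0 (shut) to 1.0 (fully open); the grip force is fixed at half the most; returns when the fingers have stopped.
- robot.dwell(seconds).
- robot.ik(position, orientation): joint angles nearest the present ones, or None.
- robot.grab_frame(name): name is "scene" or "top" or "wrist"; returns (picture, depth): 420x560x3 uint8, red, green, blue; 420x560 float32, m along the optical axis (not along the pixel's ray), 0 where there is no reading.
- robot.camera_info(name): a dict with "vfov" (degrees; the focal length in pixels is half the picture's height over the tangent of half this angle, whatever the lens; pixels are square), "cx", "cy" (the principal point, pixels), "view" (4x4, takes a point from world to camera coordinates); the wrist camera has in their place "T_tool_cam" (4x4, takes a point from camera to tool coordinates, whose origin is the TCP and whose axes are the flange's). Camera axes: x right, y down, z forward; pixel columns grow to the right and rows downward; lengths in m; the calibration is good to about 2 mm. A picture is of the moment at which its call begins: read the wrist's pose just before it. camera_info takes no time and is no camera call.
A pose or a line that the arm cannot do raises robot.Unreachable and nothing moves.
- robot.job_done(): hands the job in; it is judged then, once.
Readings, each from a call of its own:
- robot.read_t(): time.
- robot.read_qpos(): joint angles.
- robot.read_qvel(): joint speeds.
- robot.read_effort(): joint torques, N m.
- robot.read_position(): TCP position.
- robot.read_tcp_rot(): TCP orientation.
- robot.read_force(): force on the tool from outside, world axes, zero at the start.
- robot.read_ft_torque(): the same for the moment, N m.
- robot.read_grip_width(): opening from 0.0 (shut) to 1.0 (fully open).
- robot.read_finger_force(): force on a finger pad.
Only numpy, scipy, OpenCV 4.12 (cv2) and the standard library are available. Lean on these libraries where they do the work, as an engineer would, in place of code of your own. Each camera call takes 0.05 s, during which the arm holds its last target. There are 200 camera calls.

## Task

Fit the new blade in the scraper that is held in the vice: slide it back on the bed, flat, until its notch sits over the locating pin and its back edge is square against the shoulder. Then fold the clamp plate down flat onto it and swing the lock lever right round to its stop. Leave everything else on the bench where it is.

Things in the scene. Friction and masses are not known exactly. Their poses are not given: they have to be found in the camera images.
- pin (a point): upright steel locating pin of the scraper's head, 10 mm in diameter, 10 mm high; this point is on its axis at the level of the bed's top face (60 mm above the bench). Axes: x level, from the head's open front to the shoulder, hinge, vice and handle (the way the blade slides home); y left when looking along x; z up
- scraper: scraper held fast by its ferrule in a vice; origin on the bench under the shoulder's face, 11 mm behind the pin's axis; axes as the pin's. In this frame (mm): flat bed x -82 to 16, y -50 to 50, top z 60; shoulder: straight step 6 mm high, face at x = 0; vice x 68 to 184, y -74 to 150, z up to 62 (its T-bar, at x 126 y 144, to 80); handle to x 336. Free space before and beside the bed
- blade: the new blade, loose and askew on the front of the bed; origin under its centre. Flat steel, y 110 mm wide, x 84 mm deep, 5 mm thick, 0.22 to 0.4 kg. Back edge, with the notch, at x = +42 mm; cutting edge at the front covered by a clipped-on grey plastic strip (x -42 to -28 mm, full width, 7 mm high, flush below) which stays on and may be pushed. Slides with 1 to 3 N
- blade_mid (a point): centre of the new blade, half-way up its 5 mm; its axes as blade's
- blade_notch (a point): on the blade's underside, the point that lies on the pin's axis when the blade is home: 31 mm behind the centre on the middle line, 11 mm in from the back edge. The notch is a slot 14 mm wide and 19 mm deep, open at the back edge, flaring over its last 7 mm to 28 mm. Axes as blade's
- clamp_plate (a joint): clamp plate's hinge, rad: 0 = shut, level, flat on the blade; grows as it opens; 1.57 upright; starts leaning back at 1.7 to 1.88. Stiff: it stays where it is left; 2 to 4 N at its free edge turn it
- clamp_hinge (a point): middle of the clamp plate's hinge axis (level, along the pin's y), 19 mm behind the pin's axis, 10 mm above the bed. Turns with the plate: its x points away from the free edge, its z out of the outer face (up when shut)
- clamp_edge (a point): middle of the clamp plate's free edge on the outer face, 54 mm from the hinge axis. Steel plate 96 mm wide, 5 mm thick, with a hole over the pin; the hinge axis lies in the plane of its outer face
- lock_lever (a joint): lock lever about its upright pivot, rad: 0 = locked (stop): nose over the shut plate's right rear corner, handle straight out to the right (the pin's -y). Grows to 1.5 as the handle swings back to the vice (the pin's +x; counter-clockwise from above). Starts open, 1.2 to 1.5. Stays where it is left; 1 to 2 N at the knob. Locked too early, its nose keeps the plate from shutting
- lever_pivot (a point): on the lever's pivot axis at the handle's top face, 27 mm behind the pin's axis, 62 mm to its right, 16.5 mm above the bed. Turns with the lever: the handle points along its -y
- lever_knob (a point): centre of the upright black knob at the end of the lever's handle, 55 mm from the pivot: 14 mm in diameter, 24 mm high (16.5 to 40.5 mm above the bed)
- worn_blade: bystander: the old blade: same shape as the new one (110 x 82 x 5 mm, notched) but brown with wear and without an edge strip; it lies on the bench beside the scraper, origin under its centre
- screwdriver: bystander: screwdriver with a black handle lying on the bench beside the scraper, about 200 mm long
- circuit_board: bystander: green circuit board 120 x 85 mm, flat on the bench
- dash_camera: bystander: black dash camera 95 mm wide, 60 mm high
- tape_roll: bystander: roll of brown packing tape standing flat, 112 mm across, 48 mm high
Mind the look-alikes: they are no part of the job. What is shaped like the blade but green or turquoise is not meant.

How it is judged:
By the outcome, as a careful person would: the job done as asked, in the order asked, and still so for the second after the job is handed in, with the robot touching nothing.
It also fails if it takes over 72 s, if anything falls off the work surface, if the arm or the gripper's body presses on something with over 40 N, if the wrist force passes 120 N, or if a joint passes its speed limit or range.

## Working session

There is one attempt and no reset: what is moved stays moved. The work goes in short steps, each a Python script; the robot and the scene stay as the last script left them, time stands still between calls to the robot, and variables do not carry over. Pictures are saved under pics/ and viewed, at most 10 in all, crops included, and the job is handed in when it is done.

```bash
ls; mkdir -p pics
cat > h.py <<'E'
import numpy as np, cv2
from rig import robot
def grab(name, fn=None):
    P=robot.read_position(); R=robot.read_tcp_rot()
    im,d=robot.grab_frame(name)
    ci=robot.camera_info(name)
    if name=="wrist":
        T=np.eye(4);T[:3,:3]=np.array(R);T[:3,3]=P; C=T@np.array(ci["T_tool_cam"])
    else: C=np.linalg.inv(np.array(ci["view"]))
    f=im.shape[0]/2/np.tan(np.radians(ci["vfov"])/2)
    v,u=np.mgrid[:im.shape[0],:im.shape[1]]
    X=np.stack([(u-ci["cx"])/f*d,(v-ci["cy"])/f*d,d,np.ones_like(d)],-1)@C.T
    X=X[...,:3]; X[d==0]=np.nan
    if fn: cv2.imwrite("pics/"+fn+".png",im[...,::-1]); np.savez("pics/"+fn+".npz",im=im,X=X)
    return im,X
E
python3 - <<'E'
from h import *
grab("top","top0"); grab("scene","scene0")
print(robot.read_t()); print(robot.camera_info("wrist")); print(robot.camera_info("top"))
a=cv2.imread("pics/top0.png");b=cv2.imread("pics/scene0.png")
E
```

```text
pics
0.1
{'vfov': 61.73059155459005, 'cx': 283.71412287133563, 'cy': 207.01479112150662, 'T_tool_cam': array([[ 5.44190989e-04, -9.61134317e-01, -2.76080656e-01,
         7.40233903e-02],
       [ 9.99999710e-01,  3.75962252e-04,  6.62272434e-04,
         2.86115463e-04],
       [-5.32736858e-04, -2.76080937e-01,  9.61134243e-01,
        -1.57303165e-01],
       [ 0.00000000e+00,  0.00000000e+00,  0.00000000e+00,
         1.00000000e+00]])}
{'vfov': 56.89448921518068, 'cx': 275.1989719294449, 'cy': 211.0856656603122, 'view': array([[-0.07817966, -0.99691672,  0.00670819,  0.0251853 ],
       [-0.97196198,  0.07472246, -0.22294944,  0.57280758],
       [ 0.22176077, -0.02395022, -0.97480693,  0.94007996],
       [ 0.        ,  0.        ,  0.        ,  1.        ]])}
```

View pics/top0.png

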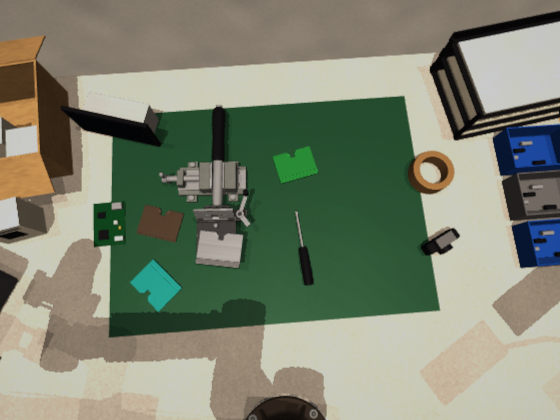

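View pics/scene0.png

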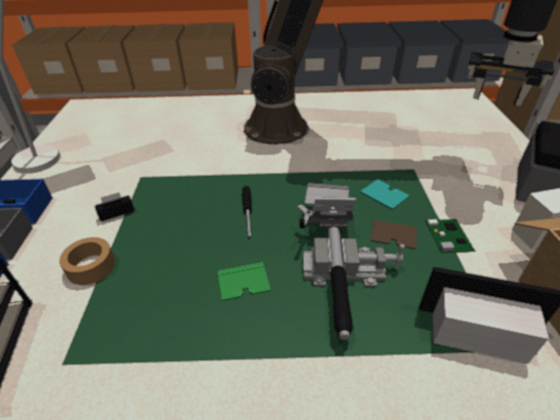

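The top picture shows the scraper with its handle pointing away from the robot: handle end at (219,112), vice at (215,180), clamp plate at (215,213), blade at (220,249) and lever knob near (245,205). Next I'll get rough positions and move the wrist camera over the scraper.

Run:
```python
from h import *
z=np.load("pics/top0.npz");X=z["X"]
for n,(u,v) in dict(handle=(219,115),ferr=(217,175),handle2=(219,140),blade=(220,245),bl=(198,240),knob=(245,203),lev=(241,212),plate=(213,213)).items(): print(n,X[v,u].round(4))
h,f=X[115,219],X[175,217]
a=np.arctan2((h-f)[1],(h-f)[0]);print(np.degrees(a))
c=X[245,220]
# tool down, tool x axis toward camera side; place camera behind the blade (robot side) looking forward
ci=robot.camera_info("wrist");print(robot.read_tcp_rot())
# camera is at tool +x 74mm, looks along -x tilt. Camera on the robot side => tool x = -world x
for s in (-1,1):
    x=np.array([s*np.cos(a),s*np.sin(a),0]);zz=np.array([0,0,-1.]);R=np.stack([x,np.cross(zz,x),zz],1)
    p=[c[0]+0.03,c[1],0.30]
    print(s,robot.ik(p,R))
```

```text
handle [0.857  0.1139 0.0599]
ferr [0.6857 0.1278 0.0551]
handle2 [0.7832 0.1173 0.0599]
blade [0.4955 0.1272 0.0658]
bl [0.5137 0.1835 0.0594]
knob [0.5975 0.0568 0.0765]
lev [0.574  0.0683 0.0793]
plate [0.5698 0.1353 0.1092]
-4.631664204213193
[[ 8.96075290e-01 -4.43901791e-01 -5.23529527e-04]
 [-4.43902077e-01 -8.96074249e-01 -1.37330333e-03]
 [ 1.40490481e-04  1.46297903e-03 -9.99998920e-01]]
-1 [  34.38395033    5.49954371   -9.44944964    0.          -75.05100666
 -129.01561454]
1 [ 34.38395033   5.49954371  -9.44944964   0.         -75.05100666
  50.98438546]
```

Run:
```python
from h import *
a=np.radians(-4.6)
x=-np.array([np.cos(a),np.sin(a),0]);zz=np.array([0,0,-1.]);R=np.stack([x,np.cross(zz,x),zz],1)
robot.goto([0.51,0.128,0.26],R)
im,X=grab("wrist","w1"); print(robot.read_t(),robot.read_position(),robot.read_qpos())
```

```text
2.0417 [0.51003579 0.12859451 0.25989405] [ 3.55335578e+01  5.21655958e+00 -1.49677047e+01 -3.97160327e-03
 -6.98204979e+01 -1.30048377e+02]
```

View pics/w1.png

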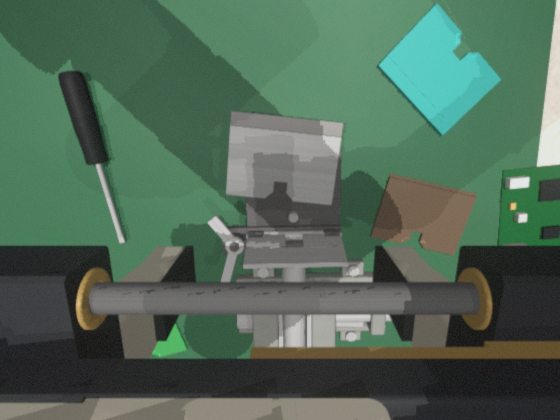

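The wrist picture is inverted: up is towards the robot. Blade corners are at (230,113), (343,124), (337,205), (227,193), the notch at (280,187), the pin at (293,217), the lever pivot at (235,244) and the brown bystander blade at (420,215). The blade is about 5° askew.

Run:
```python
from h import *
z=np.load("pics/w1.npz");X=z["X"]
for n,(u,v) in dict(c1=(232,115),c2=(341,126),c3=(335,203),c4=(229,191),strip=(285,122),mid=(285,160),pintop=(293,217),bedL=(250,215),bedR=(338,215),pivot=(235,244),plate=(300,250),ferr=(293,270)).items(): print(n,X[v,u].round(4))
sub=np.zeros(X.shape[:2],bool);sub[100:235,215:352]=1
def rect(m,t):
    p=X[m&sub][:,:2].astype(np.float32)
    r=cv2.minAreaRect(p*1000); print(t,len(p),r); print(cv2.boxPoints(r).round(1).tolist())
Z=X[...,2]
print(np.nanmedian(Z[135:180,250:320]),np.nanstd(Z[135:180,250:320]))
rect(Z>0.055,"all"); rect((Z>0.0625)&(Z<0.075)&(np.arange(420)[:,None]<208),"blade")
# right/left edges of the bed rows 208..228
for v in range(206,230,3):
    u=np.where((Z[v]>0.052)&(Z[v]<0.066)&sub[v])[0]
    if len(u): print(v,u[0],u[-1],X[v,u[0]].round(4),X[v,u[-1]].round(4))
im=z["im"]
g=cv2.resize(im[175:290,205:360],None,fx=5,fy=5,interpolation=cv2.INTER_CUBIC)
cv2.imwrite("pics/w1c.png",g[...,::-1])
```

```text
c1 [0.4393 0.0838 0.0666]
c2 [0.4579 0.1883 0.0666]
c3 [0.5373 0.1805 0.059 ]
c4 [0.5144 0.0713 0.0641]
strip [0.4499 0.1343 0.0661]
mid [0.4871 0.1314 0.0635]
pintop [0.5463 0.1351 0.0685]
bedL [0.5438 0.0895 0.0578]
bedR [0.5503 0.183  0.0605]
pivot [0.5672 0.0735 0.0794]
plate [0.5701 0.1394 0.1006]
ferr [0.6126 0.1307 0.056 ]
0.06422574679755347 0.0007493362646654961
all 12849 ((508.5716247558594, 127.56291961669922), (131.52102661132812, 128.08416748046875), 79.56514739990234)
[[433.70001220703125, 74.5], [559.5999755859375, 51.29999923706055], [583.5, 180.60000610351562], [457.5, 203.8000030517578]]
blade 8745 ((486.5784606933594, 128.89669799804688), (110.14696502685547, 84.32567596435547), 79.54987335205078)
[[435.1000061035156, 82.4000015258789], [518.0999755859375, 67.0999984741211], [538.0, 175.39999389648438], [455.1000061035156, 190.6999969482422]]
206 246 339 [0.5334 0.0863 0.058 ] [0.5413 0.1848 0.0578]
209 246 339 [0.5369 0.0859 0.0576] [0.5445 0.1846 0.0579]
212 246 339 [0.5396 0.0858 0.0596] [0.5473 0.1843 0.0597]
215 246 339 [0.5435 0.0851 0.0575] [0.5509 0.1842 0.059 ]
218 246 339 [0.547  0.0847 0.0572] [0.5544 0.1842 0.0584]
221 247 339 [0.5499 0.0857 0.0588] [0.5577 0.1841 0.0586]
224 247 339 [0.5532 0.0853 0.0591] [0.5606 0.1837 0.0601]
227 227 340 [0.5565 0.0625 0.0542] [0.5627 0.1842 0.0639]
```

View pics/w1c.png

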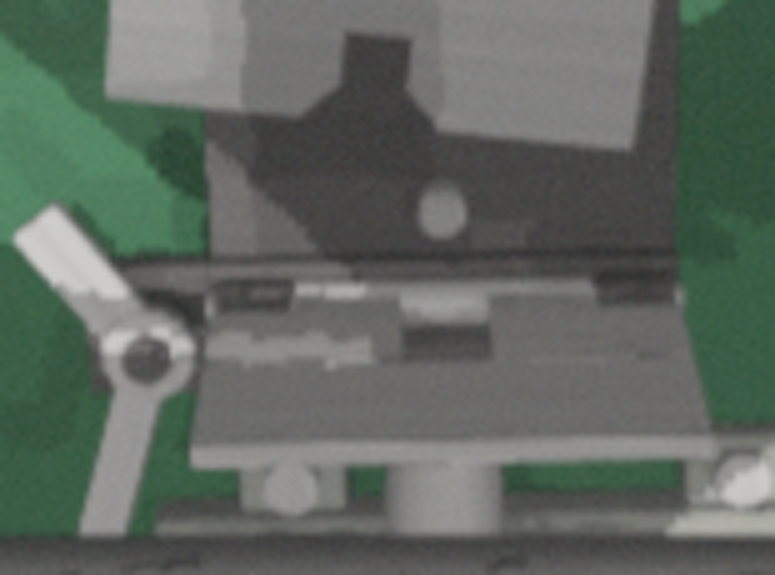

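The pin is at about (0.5464, 0.1351), and the scraper yaw is about -3.6°. The notch is about 28 mm short of home and 13.6 mm to the right, with the blade turned about -7°. First I'll square it with both open fingers against the strip.

```bash
cat >> h.py <<'E'
PIN=np.array([0.5464,0.1351]); YAW=np.radians(-3.6)
ex=np.array([np.cos(YAW),np.sin(YAW)]); ey=np.array([-ex[1],ex[0]])
x_=np.array([-ex[0],-ex[1],0]);z_=np.array([0,0,-1.]);R0=np.stack([x_,np.cross(z_,x_),z_],1)
def W(x,y,z): # mm, pin axes, z above bench
    p=PIN+(x*ex+y*ey)/1000; return np.array([p[0],p[1],z/1000])
def F(p): d=np.array(p)[:2]-PIN; return np.array([d@ex,d@ey,p[2]])*[1000,1000,1000]
def line(x,y,z,s=0.15,ori=None): robot.servo_line(W(x,y,z),ori,speed=s)
def st(t=""):
    q=robot.read_force(); print(t,"t",round(robot.read_t(),1),F(np.array(robot.read_position())).round(1),"F",np.round([q[:2]@ex,q[:2]@ey,q[2]],1))
def look(fn):
    robot.goto(W(-36,-5,260),R0); im,X=grab("wrist",fn)
    Z=X[...,2]; D=X[...,:2]-PIN; fx=D@ex*1000; fy=D@ey*1000
    v=np.arange(420)[:,None]
    m=(Z>0.0620)&(Z<0.075)&(fx<-2)&(fx>-125)&(np.abs(fy)<85)&~((np.hypot(fx,fy)<12))
    m=cv2.morphologyEx(m.astype(np.uint8),cv2.MORPH_OPEN,np.ones((5,5)))
    n,l,s,c=cv2.connectedComponentsWithStats(m); k=1+np.argmax(s[1:,4]); m=l==k
    r=cv2.minAreaRect(np.stack([fx[m],fy[m]],1).astype(np.float32)); b=cv2.boxPoints(r)
    a=(r[2]+45)%90-45
    c=np.array(r[0]); print("blade centre",c.round(1),"size",np.round(r[1],1),"yaw",round(a,2),"notch",(c+31*np.array([np.cos(np.radians(a)),np.sin(np.radians(a))])).round(1))
    m=(Z>0.066)&(np.hypot(fx,fy)<9)&(Z<.074); print("pin",np.mean(fx[m]).round(1) if m.any() else None,np.mean(fy[m]).round(1) if m.any() else None,m.sum())
    return im,X
E
python3 - <<'E'
from h import *
robot.goto(W(-132,-4,130),R0)
line(-132,-4,56,0.15); st("down")
line(-118,-4,56,0.1); st()
for x in (-112,-108,-106,-104): line(x,-4,56,0.05); st()
line(-112,-4,56,0.1); line(-112,-4,120,0.2)
look("w2"); st()
E
```

```text
down t 3.4 [-130.9   -3.4   56.8] F [ 0.7 -0.1  0.2]
 t 3.7 [-117.1   -3.5   56.8] F [ 0.5  0.1 -0.5]
 t 3.9 [-111.8   -3.9   56.1] F [-1.2  0.1 -0.2]
 t 4.2 [-107.8   -3.9   56. ] F [0.3 0.4 0.2]
 t 4.4 [-105.9   -4.    56. ] F [-0.3  0.1  0. ]
 t 4.7 [-103.9   -4.    56. ] F [ 0.2 -0.8  0.4]
blade centre [-51.   -6.1] size [110.3  83.1] yaw -0.01 notch [-20.   -6.1]
pin 0.6 -0.2 70
 t 6.1 [-36.8  -5.4 258.3] F [-0.2  0.3 -0.2]
```

Run:
```python
from h import *
robot.move_gripper(0.0)
robot.goto(W(-51,-98,130),R0)
line(-51,-98,56,0.2)
line(-51,-85,56,0.1); st()
line(-51,-76.5,56,0.04); robot.dwell(.2); st()
line(-51,-90,56,0.1); line(-51,-90,120,0.25)
look("w3"); st()
```

```text
t 9.0 [-50.  -83.9  57.4] F [ 0.4 -0.1 -1.1]
 t 9.6 [-51.  -76.6  55.9] F [ 0.3  0.9 -0.5]
blade centre [-50.8  -5.2] size [110.1  84.2] yaw -0.24 notch [-19.8  -5.4]
pin 0.6 -0.1 73
 t 11.1 [-36.8  -5.3 258.5] F [-0.3 -0.1  0.1]
```

Run:
```python
from h import *
robot.goto(W(-51,-90,120),R0)
line(-51,-90,56,0.2)
line(-51,-78,56,0.1)
line(-51,-71.3,56,0.04); robot.dwell(.2); st()
line(-51,-90,56,0.1); line(-51,-90,120,0.25)
look("w4"); st()
```

```text
t 13.0 [-51.  -71.3  56. ] F [0.7 0.4 0.5]
blade centre [-50.6  -0.2] size [110.4  84.3] yaw -0.14 notch [-19.6  -0.3]
pin 0.6 -0.2 75
 t 14.5 [-36.8  -5.3 258.5] F [ 0.7  0.7 -0.2]
```

Run:
```python
from h import *
robot.goto(W(-118,0,120),R0); robot.move_gripper(1.0)
line(-118,0,56,0.2); line(-106,0,56,0.1); line(-87,0,56,0.04); robot.dwell(.1); st()
for x in np.arange(-86,-78,0.7):
    line(x,0,56,0.03); robot.dwell(.1)
    f=np.array(robot.read_force())[:2]@ex; st()
    if f<-9: break
robot.dwell(.3); st()
line(-100,0,56,0.1); line(-100,0,120,0.25)
look("w5"); st()
```

```text
t 18.1 [-86.8   0.1  56. ] F [ 0.5 -0.  -0.2]
 t 18.4 [-86.   0.  56.] F [-0.1  0.1  0.4]
 t 18.8 [-85.6  -0.1  56. ] F [-2.4  0.1  2.4]
 t 19.1 [-84.7  -0.1  56. ] F [-2.2  0.4  2. ]
 t 19.5 [-83.9  -0.1  56. ] F [-2.3 -0.5  1.4]
 t 19.8 [-83.2  -0.   56. ] F [-1.5 -0.5  1.8]
 t 20.2 [-82.8  -0.1  56. ] F [-5.4  0.4  4.1]
 t 20.5 [-82.7  -0.2  55.9] F [-9.2  0.7  5.8]
 t 20.8 [-82.7  -0.2  55.9] F [-8.5  0.9  5.8]
blade centre [-37.3   0.1] size [110.2  69.4] yaw -0.04 notch [-6.3  0.1]
pin 0.6 -0.2 74
 t 22.3 [-36.6  -5.4 258.4] F [ 0.8  1.2 -1.1]
```

Run:
```python
import cv2,numpy as np
im=np.load("pics/w5.npz")["im"][100:300,190:390]
cv2.imwrite("pics/w5c.png",cv2.resize(im,None,fx=3,fy=3,interpolation=cv2.INTER_CUBIC)[...,::-1])
```

```text
(no output)
```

View pics/w5c.png

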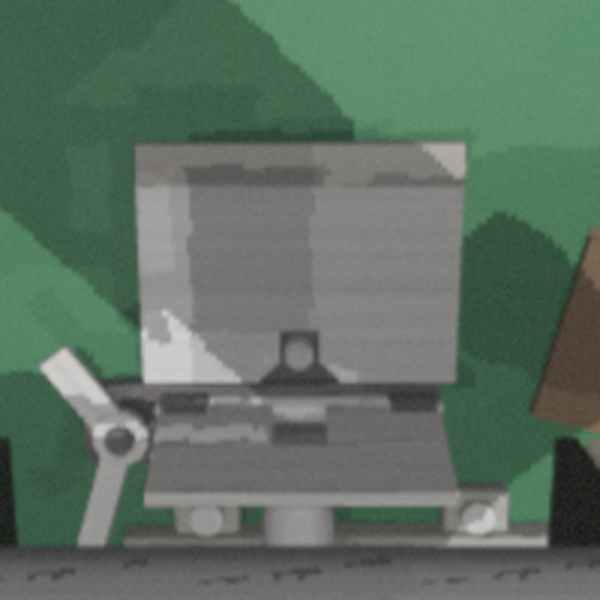

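Blade home: the pin at crop (298,352) sits inside the notch, and the back edge is parallel to the shoulder. Next I'll fold the plate down.

Run:
```python
from h import *
robot.move_gripper(0.0)
robot.goto(W(62,5,200),R0)
line(62,5,113,0.2); st("behind")
line(45,5,113,0.1); line(30,5,115,0.06); st("90deg")
for d in range(85,-1,-8):
    t=np.radians(max(d,0)); line(19-45*np.cos(t)+11,5,70+45*np.sin(t)+0.5,0.07)
st("low")
for z in np.arange(71,64,-0.7):
    line(-15,5,z,0.03); robot.dwell(.1); st()
    if robot.read_force()[2]>9: break
robot.dwell(.3); st()
line(-15,5,130,0.2)
im,X=look("w6"); st()
D=X[...,:2]-PIN; fx=D@ex*1000; fy=D@ey*1000
for a in (-30,-20,-10,8): 
  for b in(-40,0,40):
    m=(abs(fx-a)<4)&(abs(fy-b)<4); print(a,b,np.round(np.nanmedian(X[m][:,2])*1000,1),m.sum())
cv2.imwrite("pics/w6c.png",cv2.resize(im[100:300,190:390],None,fx=3,fy=3)[...,::-1])
```

```text
behind t 24.8 [ 62.6   5.5 114.8] F [ 0.2 -0.3  1.6]
90deg t 25.6 [ 29.5   5.  115.1] F [0.3 0.3 0.3]
low t 28.3 [-15.2   4.8  73.9] F [-0.9 -0.4  0.7]
 t 28.7 [-15.1   4.9  70.9] F [-0.2  0.1 -0.2]
 t 29.0 [-14.9   5.   70.4] F [0.5 0.7 1.1]
 t 29.4 [-14.9   5.1  70.3] F [-3.  -0.2  7.1]
 t 29.7 [-14.9   5.1  70.3] F [-4.8 -0.6 13.8]
 t 30.0 [-14.9   5.   70.3] F [-3.9 -1.  13.9]
blade centre [-37.    0.1] size [ 70.  110.1] yaw 0.05 notch [-6.   0.2]
pin 0.1 -0.3 78
 t 31.1 [-36.7  -5.2 258.8] F [-0.3 -0.5 -0.3]
-30 -40 68.9 66
-30 0 304.5 193
-30 40 68.8 63
-20 -40 69.4 63
-20 0 69.3 63
-20 40 69.2 60
-10 -40 69.2 54
-10 0 68.9 42
-10 40 69.1 59
8 -40 68.9 47
8 0 59.7 37
8 40 69.2 42
```

View pics/w6c.png

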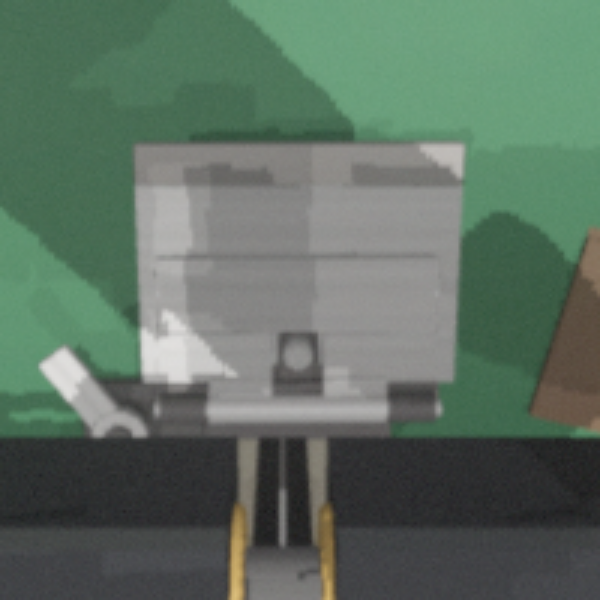

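The plate is flat: its height is even at 69 mm, against 70 nominal, and the pin shows in its hole. For the lever, I'll refine the knob's position from the first top and scene clouds.

Run:
```python
from h import *
for n in("top0","scene0"):
    X=np.load(f"pics/{n}.npz")["X"]; D=X[...,:2]-PIN; fx=D@ex*1000; fy=D@ey*1000
    m=(X[...,2]>.088)&(X[...,2]<.11)&(np.hypot(fx-27,fy+62)<75)&(fx>40)&(fy<-40)
    print(n,m.sum(),[np.round(np.median(a[m]),1) for a in (fx,fy,X[...,2]*1000)] if m.any() else "")
for a in (1.2,1.35,1.5): print(a,27+55*np.sin(a),-62-55*np.cos(a))
for s in (1,-1):
  u=-s*np.array([np.cos(.65),np.sin(.65)]); y=np.append(u[0]*ex+u[1]*ey,0); R=np.stack([np.cross(y,z_),y,z_],1)
  print(s,robot.ik(W(80,-75,82),R),robot.ik(W(12,-130,82),R))
```

```text
top0 29 [np.float64(78.3), np.float64(-78.3), np.float64(99.3)]
scene0 40 [np.float64(85.7), np.float64(-75.3), np.float64(99.0)]
1.2 78.26214972819744 -81.92967649621704
1.35 80.66478468046625 -74.04536779011728
1.5 81.862224263223 -65.89054609172366
1 [ 22.9790037   22.92756342 -16.24416208   0.         -50.82827449
  10.66325298] [ 20.87978963  16.90881661 -25.78383676   0.         -47.30734663
  12.76246706]
-1 [  22.9790037    22.92756342  -16.24416208    0.          -50.82827449
 -169.33674702] [  20.87978963   16.90881661  -25.78383676    0.          -47.30734663
 -167.23753294]
```

Run:
```python
from h import *
u=-np.array([np.cos(.65),np.sin(.65)]); y=np.append(u[0]*ex+u[1]*ey,0); R=np.stack([np.cross(y,z_),y,z_],1)
K=lambda t: np.array([27+55*np.sin(t),-62-55*np.cos(t)])
robot.move_gripper(0.45)
k=K(1.28)
robot.goto(W(*k,200),R); line(*k,84,0.15); robot.dwell(.1); st("at knob"); print(robot.read_grip_width())
o=0.45*44-7
for t in np.arange(1.28,-0.01,-0.08):
    p=K(t)+u*o; line(*p,84,0.08); 
    if np.linalg.norm(robot.read_force())>15: st("HIGH"); break
st("end arc"); p=K(0)+u*o
for i in range(1,16):
    line(p[0]-i*0.7,p[1],84,0.04); robot.dwell(.1); st()
    if np.linalg.norm(robot.read_force())>7: break
q=F(robot.read_position()); line(*(q[:2]-u*o*0.8),84,0.05); st("off")
line(*(q[:2]-u*o*0.8),200,0.2)
look("w7")
```

```text
at knob t 35.1 [ 80.5 -77.5  85.2] F [ 1.2 -0.1  0.3]
0.4520850834157805
end arc t 39.4 [  18.3 -124.1   84.5] F [ 5.6  0.4 -2.5]
 t 39.7 [  18.1 -123.9   84.6] F [ 7.   1.  -2.1]
off t 40.1 [  26.  -117.7   83.7] F [-0.5 -0.3  0.3]
blade centre [-37.2   0. ] size [110.3  70.2] yaw -0.08 notch [-6.2 -0. ]
pin -0.2 -0.2 78
```

Run:
```python
from h import *
robot.goto(W(0,-60,260),R0); robot.goto(W(40,-60,260),R0)
im,X=grab("wrist","w8")
D=X[...,:2]-PIN; fx=D@ex*1000; fy=D@ey*1000;Z=X[...,2]
m=(Z>.088)&(Z<.108)&(np.hypot(fx-27,fy+62)<75)&(fy<-60); print(m.sum(),np.median(fx[m]),np.median(fy[m]),np.median(Z[m]))
cv2.imwrite("pics/w8v.png",cv2.resize(im[60:260,180:400],None,fx=3,fy=3)[...,::-1]); st()
```

```text
210 27.49341601844711 -116.03774806712752 0.09933434193687835
 t 43.7 [ 39.7 -59.6 259.4] F [-0.7 -0.6 -0.5]
```

View pics/w8v.png

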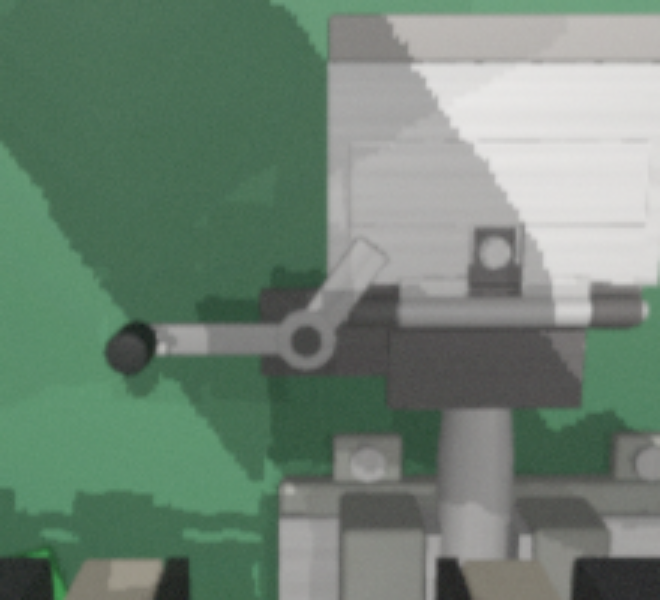

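The lever handle points straight out to the right: knob at crop (130,348), pivot at (306,342), with the nose over the plate. I'll give it one square nudge to confirm the stop, then hand in.

Run:
```python
from h import *
robot.move_gripper(0.0)
robot.goto(W(60,-115,200),R0); line(60,-115,88,0.2); line(47,-115,88,0.1); st()
for x in np.arange(46.3,40,-0.7):
    line(x,-115,88,0.04); robot.dwell(.1); st()
    if np.array(robot.read_force())[:2]@ex>9: break
line(60,-115,88,0.1); line(60,-115,220,0.25)
robot.goto(W(40,-60,260),R0); im,X=grab("wrist","w9")
D=X[...,:2]-PIN; fx=D@ex*1000; fy=D@ey*1000;Z=X[...,2]
m=(Z>.088)&(Z<.108)&(np.hypot(fx-27,fy+62)<75)&(fy<-60); print(m.sum(),np.median(fx[m]),np.median(fy[m]))
for a,b in ((-25,-30),(-25,30),(5,-35),(5,30)):
    m=(abs(fx-a)<4)&(abs(fy-b)<4); print(a,b,np.nanmedian(Z[m])*1000)
st(); robot.job_done()
```

```text
t 46.0 [  47.6 -114.6   89.7] F [ 1.5 -0.7  0.3]
 t 46.3 [  46.6 -115.    88.1] F [ 0.1 -0.1  0.4]
 t 46.7 [  46.1 -114.9   88.1] F [ 2.4 -0.8  0.3]
 t 47.0 [  45.7 -114.9   88.3] F [ 5.2 -0.9 -1.4]
 t 47.4 [  45.4 -114.8   88.4] F [ 5.8 -1.1 -1. ]
 t 47.7 [  45.3 -114.8   88.5] F [ 8.4 -1.6 -4.1]
 t 48.1 [  45.1 -114.7   88.6] F [10.3 -1.8 -3.5]
204 27.521919409616416 -115.91963291928415
-25 -30 69.18247906737474
-25 30 69.16358160577194
5 -35 348.16648780553146
5 30 69.35546584661559
 t 49.5 [ 39.1 -59.8 258.7] F [-0.2  0.1 -0.3]
the job is handed in; nothing more can be done
```

The job is handed in at about 49.5 s: the blade is home over the pin and against the shoulder, the clamp plate is flat on it, and the lock lever is at its stop (a 10 N push moved it no further).

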